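# Seat a bar against the datum stop of a length-setting fixture

### The job

Lift the yellow guard off the fixture and stand it upright on the bench. Then push the aluminium bar along its guides until it sits firmly against the brass datum stop, whichever end that is on today, and leave it there: feel for the stop and press the bar home with a steady push of about 10 N for a moment, no harder than 25 N on the stop. Do not lift the bar or let it touch the black rubber buffer, and leave the other things on the bench where they are.

Things in the scene. Friction and masses are not known exactly. Their poses are not given: they have to be found in the camera images.
- fixture: dark steel base plate bolted to the bench, 336 x 112 x 12 mm, origin at the centre of its underside, x along its length, z up. Two aluminium guide rails (76 mm long, 9 thick, 30 high, 53 apart) at mid-length guide the bar along x; a grey stop holder stands near each end
- datum_stop: grey holder (30 mm along x, 60 wide, 34 high) with the BRASS stop bar, 52 x 24 mm, 16 to 35 mm above the origin (centre of its underside). Stands on the plate at one end or the other, 140 mm from the fixture's centre. The brass bar is clamped up to 6 mm off-centre along x (not reported): its end face is 20 to 32 mm from the origin, towards mid-fixture
- buffer_stop: the same holder at the opposite end, with a BLACK rubber bar of the same size, centred (end face 26 mm from the origin). The bar must not touch it.
- workpiece_mid (a point): centre of the grey bar, 62 mm high, 50 wide; ends at x = +84 mm (full face) and -83 mm (the last 27 mm a snout 30 wide, 22 to 56 mm above the underside). 0.8 kg, loose on the base plate between the rails, ends 14 to 46 mm clear of the stops at the start, sliding friction 2 to 9 N. The end faces stand higher than the stops, so fingers can push them from above a stop
- guard_grip (a point): centre of the black bar handle (10 mm round, 72 long along x) of the yellow guard, 104 mm above its lower edge, 32 above its roof. The guard is an inverted U, 120 mm long (x), 83 wide, 72 high, open at both ends, 0.25 kg, loose on the base plate over bar and rails with some 4 mm room each side: lift it straight up 80 mm before moving aside
- block_mid (a point): centre of a black set-up block 46 x 50 x 44 mm on the bench, left of the fixture; leave alone
- tape_mid (a point): centre of a tan tape roll, 104 mm across, 25 mm high, on the bench; leave alone
- brush_mid (a point): centre of a chip brush 210 mm long, 10 mm thick, behind the fixture; leave alone
Things that resemble listed ones, but are neither listed nor needed, are in the scene too. Of the things like the part that bears guard_grip, leave any that is white; of the rest the larger one is meant.

How it is judged:
By the outcome, as a careful person would: the job done as asked, in the order asked, and still so for the second after the job is handed in, with the robot touching nothing.
It also fails if it takes over 64 s, if anything falls off the work surface, if the arm or the gripper's body presses on something with over 40 N, if the wrist force passes 120 N, or if a joint passes its speed limit or range.

### The arm

A 6-joint arm with a two-finger parallel gripper is mounted at the origin on a cart in front of the work surface, level with it; the furniture and walls round the work are solid. World frame = base frame: x ahead of the robot, y to its left, z up, the work surface at z = 0. Lengths are in m, angles in degrees, forces in N, time in s.
With the tool pointing down it reaches from about 0.25 to 0.725 m from the base axis. Payload 9.7 kg.
Tool frame: the origin (TCP) lies on the centre line of the jaws, within the pads' length; the fingertips stand 14 mm ahead of it and the grasp point (between the pads) lies 5 mm behind it; z points along the fingers, y is the line along which they close (so a half turn about z gives the same grasp; the last joint's range is limited). The gripper opens to 85 mm and grips with 20 to 120 N. Pads are 22 mm wide; open, the fingers measure 114 mm over their backs; the gripper's body (76 mm by 85 mm) begins 54 mm behind the grasp point. The pads swing forward as they close: fully open they stand 13 mm farther back than shut.
Start: joints at [-75.917, 4.979, 10.078, 95.1, 0, 90], TCP at [0.134, -0.533, 0.245] pointing down, gripper open.
Joint ranges: [-179.16, 179.16], [-48.56, 103.87], [-65.8, 70.77], [-126.05, 130.52], [-82.76, 87.17], [-180, 180]. Speed limits (degrees/s): [127.2, 127.2, 147.25, 180, 180, 180].

### API

Orientations are given as [roll, pitch, yaw] about the fixed x, y, z axes, in that order (R = Rz(yaw) Ry(pitch) Rx(roll)).
In Python, from workcell import bot, camera, get_calibration, ticket gives the robot as it stands. The module is installed in compiled form; this text tells all that it offers.
- The arm moves only by the tool send_rows, never from a script. Its arguments are lists of equal length, an entry for each row: "linear": the shift along the tool's x, y, z in m, a list of three; "twist": the turn, a rotation vector about the tool's x, y, z in units of 10 degrees (1.0 is 10 degrees), a list of three; "gripper": the opening in per cent of the stroke, from 0 (shut) to 100 (fully open). In form: {"linear": [[x, y, z], ...], "twist": [[wx, wy, wz], ...], "gripper": [gripper, ...]}. A call has 1 to 8 rows; each row shifts and turns the commanded pose from where the row before left it, along the tool's axes as they then stand; what a row does not reach is not made up. A row lasts 1/8 s, in which the tool goes at most 62.5 mm and 10.7 degrees, less where a joint would pass 70% of its speed; a pose out of reach is approached as far as the arm can. A call with a gripper value outside its range is refused whole. The fingers move at their own pace and stop on an object; "grip_force" is the grip in N (left out, the last holds). Time passes only in rows, so rows that do not move let the fingers close. It gives the time, the measured TCP pose, the force, the opening and the grip force at its end, in the units of the state.
- bot.get_obs(): the state, without advancing time (a new reading comes with each control period).
- camera(name): name is "scene" or "top" or "wrist"; returns the picture (420x560x3 uint8, red, green, blue); there is no depth.
- get_calibration(name): a dict with "fx", "fy", "cx", "cy" (pixels), "k1" (the pictures are not rectified: a ray, as slopes to the right and down, at radius r is drawn at 1 + k1 r^2 times it, then the intrinsics apply), "origin" and "orientation" of the camera in the world; the wrist camera has in their place "hand_eye" (4x4, takes a point from camera to tool coordinates, whose origin is the TCP and whose axes are the flange's). Camera axes: x right, y down, z forward; pixel columns grow to the right and rows downward; lengths in m; the calibration is good to about 2 mm. A picture is of the moment at which its call begins: read the wrist's pose just before it. get_calibration takes no time and is no camera call.
- ticket.job_done(): hands the job in; it is judged then, once.
The state is a dict: "time": time; "q": joint angles; "qd": joint speeds; "joint_efforts": joint torques, N m; "ee_pos": TCP position; "tcp_rot": TCP orientation; "wrist_force": force on the tool from outside, world axes, zero at the start; "torque": the same for the moment, N m; "opening": finger opening in m; "grasp_force": force on a finger pad.
Only numpy, scipy, OpenCV 4.12 (cv2) and the standard library are available. Lean on these libraries where they do the work, as an engineer would, in place of code of your own. Each camera call takes 0.05 s, during which the arm holds its last target. There are 200 camera calls.

## Working session

There is one attempt and no reset: what is moved stays moved. The work goes in short steps, Python scripts to look and compute and a tool call to move; the robot and the scene stay as the last step left them, time stands still between calls to the robot, and variables do not carry over. Pictures are saved under pics/ and viewed, at most 10 in all, crops included, and the job is handed in when it is done.

Besides the shell and the picture viewer there is one more tool, called after "Emit:" as name(argument=value, ...) on one line, values as JSON. send_rows: Moves the arm, as the interface text tells. Its arguments: {"type":"object","properties":{"linear":{"type":"array"},"twist":{"type":"array"},"gripper":{"type":"array"},"grip_force":{"type":"number"}},"required":["linear","twist","gripper"]}

```bash
mkdir -p pics
cat > h.py <<'E'
import numpy as np, cv2
from workcell import bot,camera,get_calibration,ticket
from scipy.spatial.transform import Rotation as R
def cal(n):
    c=get_calibration(n)
    if 'hand_eye' in c:
        o=bot.get_obs(); T=np.eye(4); T[:3,:3]=R.from_euler('xyz',o['tcp_rot'],degrees=True).as_matrix(); T[:3,3]=o['ee_pos']
        T=T@np.array(c['hand_eye'])
    else:
        T=np.eye(4); T[:3,3]=c['origin']; r=np.array(c['orientation'])
        T[:3,:3]=r if r.shape==(3,3) else R.from_euler('xyz',r,degrees=True).as_matrix()
    return c,T
def px2w(ct,u,v,z):
    c,T=ct; d=np.array([(u-c['cx'])/c['fx'],(v-c['cy'])/c['fy']]); s=d.copy()
    for _ in range(20): s=d/(1+c['k1']*(s@s))
    r=T[:3,:3]@np.array([*s,1]); return T[:3,3]+r*(z-T[2,3])/r[2]
def w2px(ct,p):
    c,T=ct; q=T[:3,:3].T@(np.array(p)-T[:3,3]); s=q[:2]/q[2]; s=s*(1+c['k1']*(s@s)); return s*[c['fx'],c['fy']]+[c['cx'],c['cy']]
def snap(n,f):
    ct=cal(n); im=camera(n)[:,:,::-1].copy(); cv2.imwrite('pics/'+f,im); return ct,im
E
python3 - <<'E'
from h import *
for n in('top','scene'):
    ct,im=snap(n,n+'0.png'); print(ct[0])
print(get_calibration('wrist')); print(bot.get_obs())
E
```

```text
{'fx': 397.0076557013028, 'fy': 397.0076557013028, 'cx': 284.31596737879, 'cy': 209.95710309365478, 'k1': -0.059205290294121714, 'origin': array([0.34202254, 0.23043457, 1.09694988]), 'orientation': array([-172.60709253,   -1.05613282,  -90.17844334])}
{'fx': 444.7966716353756, 'fy': 444.7966716353756, 'cx': 272.347922822319, 'cy': 212.74093405830894, 'k1': -0.14556412577044472, 'origin': array([-0.3572485 ,  0.9011547 ,  0.66499231]), 'orientation': array([-116.64403201,   -0.99659396, -129.72002999])}
{'fx': 300.03655547280647, 'fy': 300.03655547280647, 'cx': 276.22401407101836, 'cy': 211.87577461924897, 'k1': -0.01639734948155353, 'hand_eye': array([[-5.86696067e-04, -9.51026081e-01, -3.09110093e-01,
         7.90404672e-02],
       [ 9.99999709e-01, -7.08602524e-04,  2.82111738e-04,
         4.70165798e-04],
       [-4.87331812e-04, -3.09109837e-01,  9.51026220e-01,
        -1.27759286e-01],
       [ 0.00000000e+00,  0.00000000e+00,  0.00000000e+00,
         1.00000000e+00]])}
{'time': 0.1, 'q': array([-7.59179518e+01,  5.00956955e+00,  1.00375739e+01,  9.51002192e+01,
        1.13957915e-03,  8.99998175e+01]), 'qd': array([-0.00627713, -0.08247541,  0.06064553, -0.04807523,  0.01410575,
       -0.07573367]), 'joint_efforts': array([ 1.02058173e-03, -5.21561980e+01,  4.65654159e+01,  1.61395100e-02,
       -3.91789138e-05, -2.11470308e-05]), 'ee_pos': array([ 0.13377776, -0.53327659,  0.24462569]), 'tcp_rot': array([-1.79927785e+02, -1.13980826e-03,  1.40822293e+01]), 'wrist_force': array([-0.06705222,  1.04641733,  0.89940613]), 'torque': array([-0.03339686, -0.01891158, -0.01119175]), 'grasp_force': 0.0, 'opening': 0.0853849102615065}
```

View pics/top0.png

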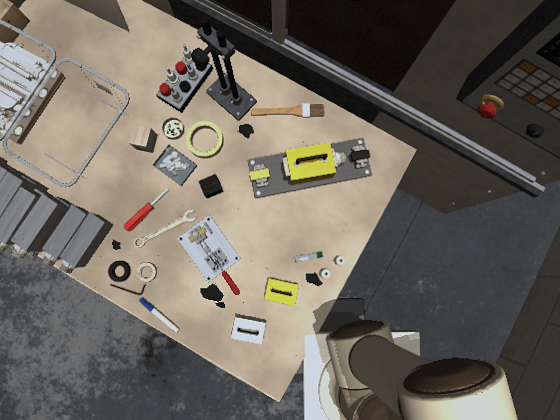

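View pics/scene0.png

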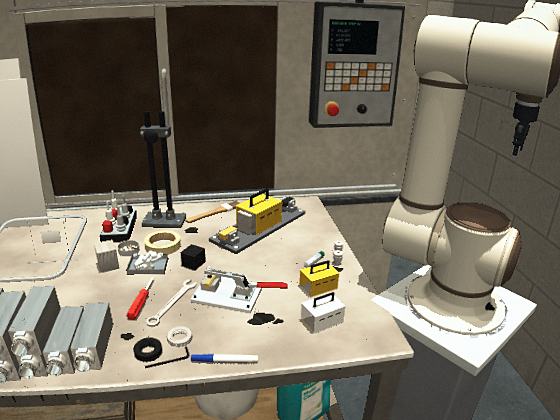

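The top view shows the fixture at about (310,168). Three things could be taken for the guard: the large yellow one on the fixture (311,160), a small yellow one (282,291) and a white one (249,330). I choose the large one on the fixture. Brass looks to be at the left end (260,175) and the black buffer at the right end (352,157). I'll check both in a crop.

Run:
```python
from h import *
im=cv2.imread('pics/top0.png'); cv2.imwrite('pics/c.png',cv2.resize(im[125:210,235:385],None,fx=5.3,fy=5.3,interpolation=cv2.INTER_CUBIC))
ct=cal('top')
print('handle',[px2w(ct,u,v,.116).round(3) for u,v in((294,162),(328,156))])
print('plate',[px2w(ct,u,v,.012).round(3) for u,v in((248,159),(366,138),(371,177),(254,198))])
print('block',px2w(ct,210,186,.044).round(3),'edge',px2w(ct,415,150,0).round(3),px2w(ct,345,285,0).round(3))
```

```text
handle [array([0.592, 0.187, 0.116]), array([0.608, 0.1  , 0.116])]
plate [array([0.627, 0.311, 0.012]), array([ 0.689, -0.023,  0.012]), array([ 0.576, -0.034,  0.012]), array([0.516, 0.294, 0.012])]
block [0.544 0.411 0.044] edge [ 0.658 -0.168  0.   ] [0.277 0.044 0.   ]
```

View pics/c.png

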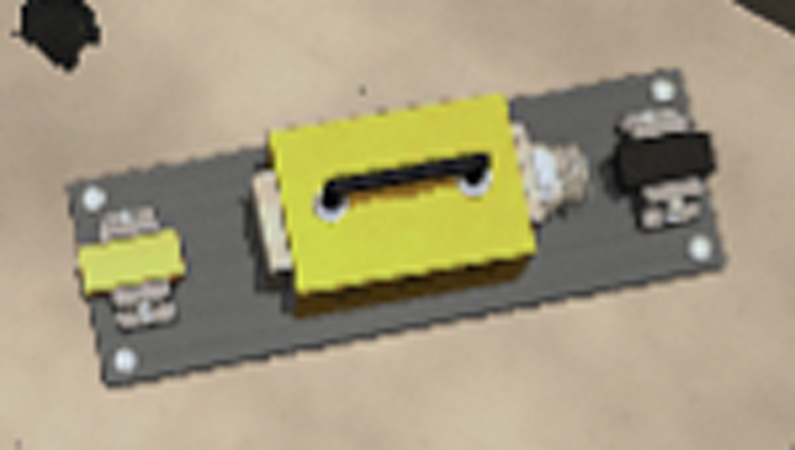

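Brass is on the left (world +y) at crop (130,262). The black buffer is on the right at (665,160). The bar's snout faces the buffer at (570,175), with a gap of about 16 mm. The guard choice is confirmed: handle from (330,190) to (485,160) in the crop. Next I'll write a planner helper and move above the guard.

```bash
cat >> h.py <<'E'
def plan(p,yaw,n):
    o=bot.get_obs(); P=np.array(o['ee_pos']); Q=R.from_euler('xyz',o['tcp_rot'],degrees=True); G=R.from_euler('xyz',[180,0,yaw],degrees=True)
    w=(Q.inv()*G).as_rotvec(degrees=True)/n; d=(np.array(p)-P)/n
    for i in range(n): print((Q*R.from_rotvec(w*i,degrees=True)).inv().apply(d).round(4).tolist(),end=',')
    print((w/10).round(3))
E
python3 - <<'E'
from h import *
plan([.601-.06*-.18,.143-.06*.98,.25],100.5,16)
ct=cal('top'); print(px2w(ct,295,222,0))
E
```

```text
[0.0384, -0.0302, -0.0003],[0.041, -0.0264, -0.0003],[0.0433, -0.0224, -0.0003],[0.0453, -0.0183, -0.0003],[0.0468, -0.0139, -0.0003],[0.0479, -0.0095, -0.0003],[0.0486, -0.0049, -0.0003],[0.0488, -0.0003, -0.0003],[0.0486, 0.0043, -0.0003],[0.048, 0.0088, -0.0003],[0.047, 0.0133, -0.0003],[0.0455, 0.0177, -0.0003],[0.0436, 0.0219, -0.0003],[0.0414, 0.0259, -0.0003],[0.0387, 0.0297, -0.0003],[0.0358, 0.0332, -0.0003],[-0.   -0.   -0.54]
[0.45056419 0.18019496 0.        ]
```

Emit:
send_rows(linear=[[0.0384,-0.0302,0],[0.041,-0.0264,0],[0.0433,-0.0224,0],[0.0453,-0.0183,0],[0.0468,-0.0139,0],[0.0479,-0.0095,0],[0.0486,-0.0049,0],[0.0488,-0.0003,0]], twist=[[0,0,-0.54],[0,0,-0.54],[0,0,-0.54],[0,0,-0.54],[0,0,-0.54],[0,0,-0.54],[0,0,-0.54],[0,0,-0.54]], gripper=[100,100,100,100,100,100,100,100])

```text
time: 1.1
ee_pos: [0.3735, -0.2232, 0.2451]
tcp_rot: [-180.0, -0.0, 57.5]
wrist_force: [1.1, -1.1, -0.5]
opening: 0.0852
grasp_force: 0.0
```

Emit:
send_rows(linear=[[0.0486,0.0043,0],[0.048,0.0088,0],[0.047,0.0133,0],[0.0455,0.0177,0],[0.0436,0.0219,0],[0.0414,0.0259,0],[0.0387,0.0297,0],[0.0358,0.0332,0]], twist=[[0,0,-0.54],[0,0,-0.54],[0,0,-0.54],[0,0,-0.54],[0,0,-0.54],[0,0,-0.54],[0,0,-0.54],[0,0,-0.54]], gripper=[100,100,100,100,100,100,60,60])

```text
time: 2.1
ee_pos: [0.6127, 0.0855, 0.2449]
tcp_rot: [-180.0, 0.0, 100.7]
wrist_force: [0.2, -1.4, -0.3]
opening: 0.0516
grasp_force: 0.0
```

Run:
```python
from h import *
ct,im=snap('wrist','w1.png'); o=bot.get_obs(); print(o['time'],o['ee_pos'],o['tcp_rot'],o['wrist_force'],o['opening'])
```

```text
2.15 [0.61500529 0.08950212 0.24277961] [-1.79935803e+02 -9.25233070e-02  1.01071516e+02] [-4.2998083   1.58353516 -2.3715449 ] 0.0510673897463015
```

View pics/w1.png

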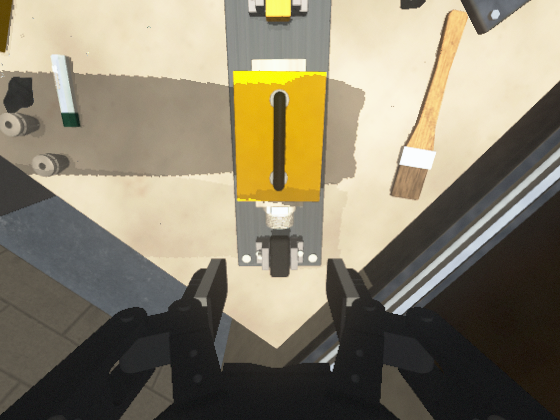

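The wrist view shows the handle from (279,95) to (279,185), the brass at (278,5), the snout tip near (281,229) and the buffer at (280,255).

Run:
```python
from h import *
c=get_calibration('wrist'); T=np.eye(4); T[:3,:3]=R.from_euler('xyz',[-180,0,100.7],degrees=True).as_matrix(); T[:3,3]=[.6127,.0855,.2449]
ct=(c,T@np.array(c['hand_eye']))
a,b=px2w(ct,279,95,.116),px2w(ct,279,185,.116); m=(a+b)/2;print(a,b,m,np.linalg.norm(a-b),np.degrees(np.arctan2(*(a-b)[1::-1])))
print('plate corners',px2w(ct,238,266,.012),px2w(ct,321,264,.012))
print('buffer end',px2w(ct,280,237,.047),'snout end',px2w(ct,280,229,.068),'brass end',px2w(ct,278,17,.047))
plan([m[0],m[1],.155],100.5,4)
```

```text
[0.59731271 0.17783351 0.116     ] [0.61114588 0.10549989 0.116     ] [0.6042293 0.1416667 0.116    ] 0.07364447482973772 100.82659517158437
plate corners [ 0.58331637 -0.0372559   0.012     ] [ 0.69229511 -0.01370912  0.012     ]
buffer end [0.62762255 0.02900336 0.047     ] snout end [0.62391688 0.04688811 0.068     ] brass end [0.58322905 0.24985383 0.047     ]
[0.0133, -0.0001, 0.022],[0.0133, -0.0002, 0.022],[0.0133, -0.0002, 0.022],[0.0133, -0.0002, 0.022],[-0.002 -0.002  0.014]
```

Emit:
send_rows(linear=[[0.0133,0,0.022],[0.0133,0,0.022],[0.0133,0,0.022],[0.0133,0,0.022],[0,0,0]], twist=[[0,0,0],[0,0,0],[0,0,0],[0,0,0],[0,0,0]], gripper=[60,60,60,60,60])

```text
time: 2.78
ee_pos: [0.6012, 0.1367, 0.1552]
tcp_rot: [-179.8, 0.0, 100.5]
wrist_force: [1.0, -0.2, 1.1]
opening: 0.0512
grasp_force: 0.0
```

Run:
```python
from h import *
plan([.6042,.1417,.111],100.8,3);o=bot.get_obs();print(o['ee_pos'],o['tcp_rot'],o['qd'])
```

```text
[0.0015, 0.0014, 0.0147],[0.0015, 0.0013, 0.0147],[0.0014, 0.0013, 0.0147],[-0.007  0.    -0.009]
[0.60117268 0.13670507 0.15521103] [-1.79781371e+02  6.75201994e-03  1.00542476e+02] [-1.10707863 -0.81630072  2.94488317  1.51911624 -0.27961828 -0.72352315]
```

Emit:
send_rows(linear=[[0.0015,0.001,0.0],[0,0,0]], twist=[[0,0,0],[0,0,0]], gripper=[60,60])

```text
time: 3.02
ee_pos: [0.6036, 0.1377, 0.1585]
tcp_rot: [179.9, -0.0, 100.5]
wrist_force: [-0.8, -0.7, 0.4]
opening: 0.0513
grasp_force: 0.0
```

Run:
```python
from h import *
ct,im=snap('wrist','w2.png')
h=cv2.cvtColor(im,cv2.COLOR_BGR2HSV); y=((h[...,0]>18)&(h[...,0]<35)&(h[...,1]>150)&(h[...,2]>80))
n,l,s,_=cv2.connectedComponentsWithStats(y.astype(np.uint8)); k=1+s[1:,4].argmax(); x,yy,w,hh,_=s[k]; print(s[k])
d=(im.max(2)<60)
for r in range(yy+5,yy+hh,12):
    c=np.where(d[r,x+8:x+w-8])[0]+x+8; e=np.where(l[r]==k)[0]
    if len(c): print(r,c.min(),c.max(),e.min(),e.max())
T=ct[1]; o=bot.get_obs(); print(o['ee_pos'],o['tcp_rot'])
for t in(-.036,0,.036):
  p=np.array([.6042,.1417,.116])+t*np.array([-.187,.982,0]); print(w2px(ct,p))
```

```text
[  217   134   124   163 15455]
175 273 283 219 338
187 271 271 219 337
[0.60354669 0.1376932  0.15830028] [ 1.79920370e+02 -8.24824144e-04  1.00455241e+02]
[278.84691552 292.57207426]
[278.645869   242.08214777]
[278.41609453 185.02518456]
```

Emit:
send_rows(linear=[[0.001,0.0004,0.016],[0.001,0.0004,0.016],[0.001,0.0002,0.0155],[0,0,0],[0,0,0],[0,0,0],[0,0,0],[0,0,0]], twist=[[0,0,-0.01],[0,0,-0.01],[0,0,0],[0,0,0],[0,0,0],[0,0,0],[0,0,0],[0,0,0]], gripper=[60,60,60,60,0,0,0,0], grip_force=40)

```text
time: 4.08
ee_pos: [0.6039, 0.1413, 0.1105]
tcp_rot: [179.9, -0.0, 100.7]
wrist_force: [-0.1, 1.1, 2.7]
opening: 0.0083
grasp_force: 39.1
```

Emit:
send_rows(linear=[[0,0,-0.005],[0,0,-0.01],[0,0,-0.015],[0,0,-0.02],[0,0,-0.02],[0,0,-0.02],[0,0,-0.015],[0,0,0]], twist=[[0,0,0],[0,0,0],[0,0,0],[0,0,0],[0,0,0],[0,0,0],[0,0,0],[0,0,0]], gripper=[0,0,0,0,0,0,0,0])

```text
time: 5.08
ee_pos: [0.604, 0.1413, 0.2164]
tcp_rot: [179.9, -0.0, 100.7]
wrist_force: [0.0, -0.2, -3.5]
opening: 0.0089
grasp_force: 39.0
```

Run:
```python
from h import *
snap('scene','s2.png'); ct,im=snap('top','t2.png')
t=(.45,.18)
plan([t[0],t[1],.22],100.8,6)
ux=np.array([-.187,.982]);uy=np.array([-.982,-.187])
q=[w2px(ct,[*(np.array(t)+a*.06*ux+b*.042*uy),0]) for a,b in((1,1),(1,-1),(-1,-1),(-1,1))]
cv2.polylines(im,[np.int32(q)],True,(0,0,255)); s=cv2.imread('pics/s2.png')
cv2.imwrite('pics/v.png',np.hstack([cv2.resize(im[110:320,180:400],(420,400)),cv2.resize(s[170:330,180:360],(380,400))[:, :375]]))
```

```text
[0.0111, -0.0239, -0.0009],[0.0111, -0.0239, -0.0009],[0.0111, -0.0239, -0.0009],[0.0111, -0.0239, -0.0009],[0.0111, -0.0239, -0.0009],[0.0111, -0.0239, -0.0009],[-0.     0.    -0.002]
```

View pics/v.png

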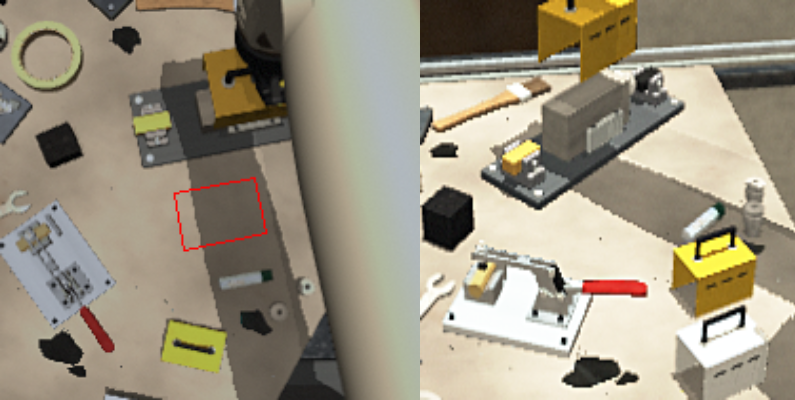

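The guard hangs clear above the fixture, and the planned spot (red box around (222,213)) is free.

Emit:
send_rows(linear=[[0.006,-0.014,0],[0.0122,-0.0259,0],[0.0122,-0.0259,0],[0.0122,-0.0259,0],[0.0122,-0.0259,0],[0.0122,-0.0259,0],[0,0,0.02],[0,0,0.02]], twist=[[0,0,0],[0,0,0],[0,0,0],[0,0,0],[0,0,0],[0,0,0],[0,0,0],[0,0,0]], gripper=[0,0,0,0,0,0,0,0])

```text
time: 6.18
ee_pos: [0.4495, 0.1804, 0.1737]
tcp_rot: [-180.0, 0.0, 100.7]
wrist_force: [-0.1, 0.8, -1.5]
opening: 0.0085
grasp_force: 39.2
```

Emit:
send_rows(linear=[[0,0,0.02],[0,0,0.02],[0,0,0.015],[0,0,0.01],[0,0,0.005],[0,0,0]], twist=[[0,0,0],[0,0,0],[0,0,0],[0,0,0],[0,0,0],[0,0,0]], gripper=[0,0,0,0,0,0])

```text
time: 6.92
ee_pos: [0.4501, 0.1804, 0.1048]
tcp_rot: [-180.0, -0.0, 100.7]
wrist_force: [-0.1, 0.8, -2.7]
opening: 0.0086
grasp_force: 39.1
```

Emit:
send_rows(linear=[[0,0,0.003],[0,0,0.002],[0,0,0.0015],[0,0,0]], twist=[[0,0,0],[0,0,0],[0,0,0],[0,0,0]], gripper=[0,0,0,0])

```text
time: 7.42
ee_pos: [0.4503, 0.1805, 0.0986]
tcp_rot: [180.0, -0.0, 100.7]
wrist_force: [0.7, -0.0, 0.5]
opening: 0.0083
grasp_force: 39.3
```

Emit:
send_rows(linear=[[0,0,0.0005],[0,0,0],[0,0,0],[0,0,0],[0,0,-0.02],[0,0,-0.04],[0,0,-0.04],[0,0,0]], twist=[[0,0,0],[0,0,0],[0,0,0],[0,0,0],[0,0,0],[0,0,0],[0,0,0],[0,0,0]], gripper=[0,50,50,50,50,50,50,50])

```text
time: 8.43
ee_pos: [0.4512, 0.1808, 0.2008]
tcp_rot: [179.7, -0.1, 100.7]
wrist_force: [0.2, 0.2, -0.2]
opening: 0.0425
grasp_force: 0.0
```

Run:
```python
from h import *
plan([.612,.085,.24],100.7,6)
```

```text
[-0.0207, 0.0234, -0.0064],[-0.0207, 0.0234, -0.0064],[-0.0207, 0.0234, -0.0065],[-0.0207, 0.0234, -0.0065],[-0.0207, 0.0234, -0.0065],[-0.0207, 0.0234, -0.0065],[ 0.005 -0.001 -0.   ]
```

Emit:
send_rows(linear=[[-0.0207,0.0234,-0.0065],[-0.0207,0.0234,-0.0065],[-0.0207,0.0234,-0.0065],[-0.0207,0.0234,-0.0065],[-0.0207,0.0234,-0.0065],[-0.0207,0.0234,-0.0065],[0,0,0],[0,0,0]], twist=[[0,0,0],[0,0,0],[0,0,0],[0,0,0],[0,0,0],[0,0,0],[0,0,0],[0,0,0]], gripper=[50,0,0,0,0,0,0,0])

```text
time: 9.43
ee_pos: [0.6104, 0.0845, 0.2358]
tcp_rot: [-179.9, -0.0, 100.7]
wrist_force: [-0.3, 0.1, -0.3]
opening: 0.0
grasp_force: 0.0
```

Run:
```python
from h import *
ct,im=snap('wrist','w3.png'); snap('scene','s3.png')
```

```text
(no output)
```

View pics/w3.png

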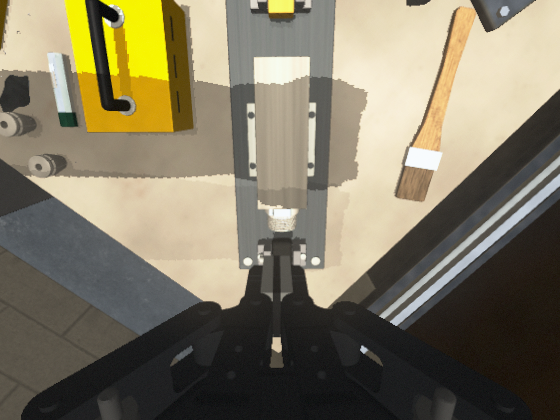

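The guard stands upright at (130,80) in the wrist view. The bar's top runs from row 57 to 208, the snout tip is near (282,231), and the brass edge is at row 13.

Run:
```python
from h import *
c=get_calibration('wrist'); T=np.eye(4); T[:3,:3]=R.from_euler('xyz',[-180,0,100.7],degrees=True).as_matrix(); T[:3,3]=[.6104,.0845,.2358]
ct=(c,T@np.array(c['hand_eye']))
u=np.array([-.187,.982,0])
L=px2w(ct,281,57,.074);S=px2w(ct,281,208,.074);br=px2w(ct,281,13,.047)
print(L,S,'len',np.linalg.norm(L-S),'gap',(br-L)@u)
m=(L-.084*u+S+.056*u)/2; sn=m-.083*u; buf=px2w(ct,282,238,.047); print('mid',m,'snout',sn,'bufend',buf,'gap',(sn-buf)@u)
t=sn-.030*u; print(t); plan([t[0],t[1],.10],100.8,4)
```

```text
[0.59083406 0.2096146  0.074     ] [0.61701809 0.07416981 0.074     ] len 0.137952509691263 gap 0.04114878921132657
mid [0.60654407 0.1281442  0.074     ] snout [0.62206507 0.0466382  0.074     ] bufend [0.62696956 0.03095671 0.047     ] gap 0.01631636157563823
[0.62767507 0.0171782  0.074     ]
[-0.0174, 0.0012, 0.0341],[-0.0174, 0.0011, 0.0341],[-0.0174, 0.0011, 0.0341],[-0.0174, 0.0011, 0.0341],[-0.001 -0.    -0.002]
```

Emit:
send_rows(linear=[[-0.0174,0.001,0.034],[-0.0174,0.001,0.034],[-0.0174,0.001,0.034],[-0.0174,0.001,0.034],[0,0,0.016],[0,0,0.01],[0,0,0.006],[0,0,0]], twist=[[0,0,0],[0,0,0],[0,0,0],[0,0,0],[0,0,0],[0,0,0],[0,0,0],[0,0,0]], gripper=[0,0,0,0,0,0,0,0])

```text
time: 10.52
ee_pos: [0.628, 0.0173, 0.0693]
tcp_rot: [180.0, 0.0, 100.7]
wrist_force: [0.7, 0.2, 0.6]
opening: 0.0001
grasp_force: 0.0
```

Run:
```python
from h import *
o=bot.get_obs(); print(o['ee_pos'],o['wrist_force'])
plan([.6277,.0172,.066],100.8,1)
```

```text
[0.62802283 0.01729074 0.06934062] [0.66495985 0.21276518 0.55910299]
[-0.0, -0.0003, 0.0033],[ 0.004  0.    -0.008]
```

Emit:
send_rows(linear=[[0.004,0,0.003],[0.006,0,0],[0.003,0,0],[0.003,0,0],[0.003,0,0],[0.002,0,0],[0.002,0,0],[0,0,0]], twist=[[0,0,0],[0,0,0],[0,0,0],[0,0,0],[0,0,0],[0,0,0],[0,0,0],[0,0,0]], gripper=[0,0,0,0,0,0,0,0])

```text
time: 11.52
ee_pos: [0.6237, 0.039, 0.0658]
tcp_rot: [180.0, 0.0, 100.7]
wrist_force: [1.1, -4.6, -0.3]
opening: 0.0001
grasp_force: 2.2
```

Emit:
send_rows(linear=[[0.003,0,0],[0.003,0,0],[0.003,0,0],[0.003,0,0]], twist=[[0,0,0],[0,0,0],[0,0,0],[0,0,0]], gripper=[0,0,0,0])

```text
time: 12.02
ee_pos: [0.6215, 0.0507, 0.0658]
tcp_rot: [180.0, 0.0, 100.7]
wrist_force: [0.9, -4.7, 0.0]
opening: 0.0
grasp_force: 2.5
```

Emit:
send_rows(linear=[[0.003,0,0],[0.003,0,0],[0.003,0,0],[0.003,0,0],[0.002,0,0],[0.001,0,0]], twist=[[0,0,0],[0,0,0],[0,0,0],[0,0,0],[0,0,0],[0,0,0]], gripper=[0,0,0,0,0,0])

```text
time: 12.78
ee_pos: [0.6187, 0.0656, 0.0659]
tcp_rot: [180.0, 0.0, 100.7]
wrist_force: [1.1, -4.6, 1.5]
opening: 0.0
grasp_force: 2.6
```

Emit:
send_rows(linear=[[0.001,0,0],[0.001,0,0],[0.001,0,0],[0.001,0,0]], twist=[[0,0,0],[0,0,0],[0,0,0],[0,0,0]], gripper=[0,0,0,0])

```text
time: 13.28
ee_pos: [0.6179, 0.0695, 0.0658]
tcp_rot: [180.0, 0.0, 100.7]
wrist_force: [0.5, -4.9, 0.9]
opening: -0.0002
grasp_force: 2.6
```

Emit:
send_rows(linear=[[0.001,0,0],[0.001,0,0]], twist=[[0,0,0],[0,0,0]], gripper=[0,0])

```text
time: 13.52
ee_pos: [0.6175, 0.0715, 0.0658]
tcp_rot: [180.0, 0.0, 100.7]
wrist_force: [0.4, -4.3, 0.3]
opening: -0.0004
grasp_force: 2.6
```

Emit:
send_rows(linear=[[0.001,0,0],[0.001,0,0]], twist=[[0,0,0],[0,0,0]], gripper=[0,0])

```text
time: 13.78
ee_pos: [0.6172, 0.0734, 0.0658]
tcp_rot: [180.0, 0.0, 100.7]
wrist_force: [1.2, -5.2, 0.5]
opening: -0.0001
grasp_force: 2.6
```

Emit:
send_rows(linear=[[0.0005,0,0],[0.0005,0,0]], twist=[[0,0,0],[0,0,0]], gripper=[0,0])

```text
time: 14.02
ee_pos: [0.617, 0.0744, 0.0658]
tcp_rot: [180.0, 0.0, 100.7]
wrist_force: [1.3, -5.7, 1.2]
opening: 0.0002
grasp_force: 2.6
```

Emit:
send_rows(linear=[[0.0005,0,0],[0.0005,0,0]], twist=[[0,0,0],[0,0,0]], gripper=[0,0])

```text
time: 14.28
ee_pos: [0.6168, 0.0754, 0.0658]
tcp_rot: [180.0, 0.0, 100.7]
wrist_force: [1.0, -5.2, 0.8]
opening: -0.0001
grasp_force: 2.6
```

Emit:
send_rows(linear=[[0.0005,0,0],[0.0005,0,0]], twist=[[0,0,0],[0,0,0]], gripper=[0,0])

```text
time: 14.52
ee_pos: [0.6166, 0.0764, 0.0658]
tcp_rot: [180.0, 0.0, 100.7]
wrist_force: [1.1, -5.9, 0.5]
opening: -0.0001
grasp_force: 2.6
```

Emit:
send_rows(linear=[[0.0005,0,0],[0.0005,0,0]], twist=[[0,0,0],[0,0,0]], gripper=[0,0])

```text
time: 14.78
ee_pos: [0.6165, 0.0769, 0.0659]
tcp_rot: [180.0, 0.1, 100.6]
wrist_force: [0.8, -8.3, -0.3]
opening: 0.0003
grasp_force: 4.6
```

Emit:
send_rows(linear=[[0.0005,0,0],[0.0005,0,0]], twist=[[0,0,0],[0,0,0]], gripper=[0,0])

```text
time: 15.02
ee_pos: [0.6165, 0.077, 0.0659]
tcp_rot: [180.0, 0.2, 100.6]
wrist_force: [3.0, -13.1, -0.1]
opening: -0.0003
grasp_force: 6.8
```

The push has risen to about 13 N at the wrist and the bar has stopped moving. Bar friction was about 5 N, so roughly 8.5 N is on the stop. I'll nudge a little more and hold.

Emit:
send_rows(linear=[[0.0002,0,0],[0,0,0],[0,0,0],[0,0,0],[0,0,0],[0,0,0],[0,0,0],[0,0,0]], twist=[[0,0,0],[0,0,0],[0,0,0],[0,0,0],[0,0,0],[0,0,0],[0,0,0],[0,0,0]], gripper=[0,0,0,0,0,0,0,0])

```text
time: 16.02
ee_pos: [0.6165, 0.077, 0.0659]
tcp_rot: [180.0, 0.2, 100.6]
wrist_force: [3.1, -13.0, 0.4]
opening: -0.0003
grasp_force: 6.5
```

Emit:
send_rows(linear=[[0.0003,0,0],[0,0,0],[0,0,0],[0,0,0],[0,0,0],[0,0,0],[0,0,0],[0,0,0]], twist=[[0,0,0],[0,0,0],[0,0,0],[0,0,0],[0,0,0],[0,0,0],[0,0,0],[0,0,0]], gripper=[0,0,0,0,0,0,0,0])

```text
time: 17.02
ee_pos: [0.6166, 0.077, 0.0659]
tcp_rot: [180.0, 0.2, 100.6]
wrist_force: [2.7, -14.5, 0.3]
opening: -0.0002
grasp_force: 7.2
```

Emit:
send_rows(linear=[[-0.001,0,0],[-0.002,0,0],[-0.006,0,0],[-0.01,0,0],[0,0,-0.03],[0,0,-0.06],[0,0,-0.06],[0,0,0]], twist=[[0,0,0],[0,0,0],[0,0,0],[0,0,0],[0,0,0],[0,0,0],[0,0,0],[0,0,0]], gripper=[0,0,0,0,0,0,0,0])

```text
time: 18.02
ee_pos: [0.6213, 0.0602, 0.2217]
tcp_rot: [179.5, 0.0, 100.7]
wrist_force: [-0.6, 0.6, -0.2]
opening: -0.0002
grasp_force: 0.0
```

Run:
```python
from h import *
ct,im=snap('wrist','w4.png'); _,s=snap('scene','s4.png')
cv2.imwrite('pics/v4.png',np.hstack([im[:300,80:480],cv2.resize(s[180:330,170:370],(400,300))]))
```

```text
(no output)
```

View pics/v4.png

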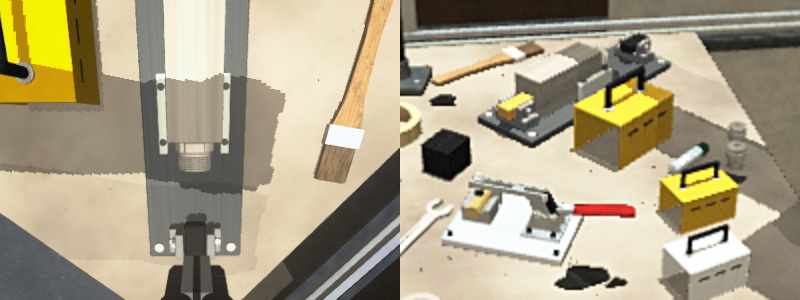

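The scene crop shows the bar against the brass at (535,95), clear of the buffer. The guard stands upright on the bench at (625,120), and the other things have not moved. I'm handing in.

```bash
python3 -c "
from h import *
print(ticket.job_done())"
```

```text
the job is handed in; nothing more can be done
None
```

I stood the yellow guard upright on the bench, then pressed the bar home against the brass stop (about 10 N on the stop after friction, held for about 2 s) and handed the job in at about 18 s; no verdict came back.

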